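# Clear the felt and roll a gilded column strap-up

## Task

With the cork-soled block, wipe the four loose chips off the board onto the bench while the column still lies where it is; then, with the block, roll the freshly gilded column along the board onto the grey felt pad so that it comes to rest there with its steel strap facing straight up. Never touch the column or the chips with the gripper itself and never lift the column off the board, leave the tin, brush and jar alone, and finish by standing the block on its sole on the bench, clear of the board.

Things in the scene. Friction and masses are not known exactly. Their poses are not given: they have to be found in the camera images.
- board: Fixed plywood board lying flat on the bench, 170 x 430 x 20 thick, its turn within 11 degrees of square. Origin: centre of its underside; x runs across its 170 width, away from the robot; y along its 430 length, to the robot's left; z up. Its top is 20 above the bench.
- pad (a point): Centre of the grey felt pad, on the board's top face 20 above the bench; axes as the board's. The pad is the middle 190 of the board's 430 length over the full 170 width, flush with the board's top (it adds no height).
- column: Loose gilded round column, 50 diameter x 150 long, 0.2 kg, lying across the left or right end of the board; rolls along the board's length as a plain 50 cylinder. Origin: its centre. z: its axis, towards the robot. x: from the axis to the dark steel strap, a flush 14 wide strip along one side, folded over both end faces to their centres. Rolling towards board +y turns it positively about z.
- block: Loose wooden block with a flat cork sole, standing on the bench beyond the left or right end of the board, 0.18 kg. Sole plate 130 x 50 x 14 thick; above it a handle ridge 90 long x 24 wide along the plate's middle, from 14 to 54 above the sole. Origin: centre of the sole's underside; x along the 130 length, y across the handle, z up.
- tin: Bystander: low round tin, 55 diameter, 30 high, standing on the other end of the board from the column. Origin: centre of its underside.
- brush: Bystander: brush 180 long and about 30 wide lying on the bench beyond the other end of the board from the block. Origin: about its middle, x along it.
- jar: Bystander: closed jar, 60 diameter, 75 high, standing on the bench behind the board's far edge. Origin: centre of its underside.
- chip0: Loose hard white gesso chip 24 x 16 x 8 high lying on the felt pad. Origin: centre of its underside.
- chip1: Loose hard white gesso chip 20 x 18 x 7 high lying on the felt pad. Origin: centre of its underside.
- chip2: Loose hard white gesso chip 26 x 14 x 7 high lying on the felt pad. Origin: centre of its underside.
- chip3: Loose hard white gesso chip 18 x 16 x 9 high lying on the felt pad. Origin: centre of its underside.

How it is judged:
By the outcome, as a careful person would: the job done as asked, in the order asked, and still so for the second after the job is handed in, with the robot touching nothing.
It also fails if it takes over 72 s, if anything falls off the work surface, if the arm or the gripper's body presses on something with over 40 N, if the wrist force passes 120 N, or if a joint passes its speed limit or range.

## Robot

A 6-joint arm with a two-finger parallel gripper is mounted at the origin on the work surface. World frame = base frame: x ahead of the robot, y to its left, z up, the work surface at z = 0. Lengths are in m, angles in rad, forces in N, time in s.
With the tool pointing down it reaches from about 0.35 to 0.8 m from the base axis. Payload 7.3 kg.
Tool frame: the origin (TCP) lies at the very end of the fingers, on their centre line; the grasp point (between the pads) lies manip.grip_point_offset behind it (manip.grip_point_offset is the distance from the TCP to the grasp point, in m); z points along the fingers, y is the line along which they close (so a half turn about z gives the same grasp; the last joint's range is limited). The gripper opens to 85 mm and grips with 20 to 120 N. Pads are 22 mm wide; open, the fingers measure 114 mm over their backs; the gripper's body (76 mm by 85 mm) begins 54 mm behind the grasp point. The pads swing forward as they close: fully open they stand 13 mm farther back than shut.
Start: joints at [-1.287, 0.342, 1.524, -0, 1.275, -0.146], TCP at [0.219, -0.477, 0.231] pointing down, gripper open.
Joint ranges: [-2.53, 2.53], [-0.77, 2.02], [0.04, 2.7], [-1, 4.14], [0.28, 2.66], [-3.11, 3.11]. Speed limits (rad/s): [2.57, 2.57, 3.14, 3.14, 3.14, 3.14].

## Interface

Orientations are given as a rotation vector (axis times angle).
In Python, from bench import monitor, eyes, manip, finder gives the robot as it stands. The module is installed in compiled form; this text tells all that it offers.
- The arm moves only by the shell command python3 -m inch 'ROWS' [OPENING] [FORCE]. ROWS is a JSON object of lists of equal length, an entry for each row: "dp": the shift along the tool's x, y, z normalised to -1 to 1, where 1 is 120 mm, a list of three; "roll": the turn about the tool's z normalised to -1 to 1, where 1 is 2 rad. In form: {"dp": [[tx, ty, tz], ...], "roll": [roll, ...]}. A call has exactly 8 rows; each row shifts and turns the commanded pose from where the row before left it, along the tool's axes as they then stand; what a row does not reach is not made up. A row lasts 1/12 s, in which the tool goes at most 41.7 mm and 7.16 degrees, less where a joint would pass 70% of its speed; a pose out of reach is approached as far as the arm can. A call with a number of a shift or a turn outside -1 to 1 is refused whole. A call with a gripper value outside its range is refused whole. OPENING is the opening, from -1 (shut) to 1 (fully open), set as the call begins (- or left out, the last holds). The fingers move at their own pace and stop on an object; FORCE is the grip in N (left out, the last holds). Time passes only in rows, so rows that do not move let the fingers close, or fill a call up. It gives the time, the measured TCP pose, the force, the opening and the grip force at its end, in the units of the state.
- monitor.read_state(): the state, without advancing time (a new reading comes with each control period).
- eyes.capture(name): name is "scene" or "side" or "wrist"; returns (picture, depth): 480x640x3 uint8, blue, green, red; 480x640 float32, m along the optical axis (not along the pixel's ray), 0 where there is no reading.
- eyes.camera_info(name): a dict with "fx", "fy", "cx", "cy" (pixels), "R" (3x3) and "t" (3): a world point X has camera coordinates R X + t. Camera axes: x right, y down, z forward; pixel columns grow to the right and rows downward; lengths in m; the calibration is good to about 2 mm. A picture is of the moment at which its call begins: read the wrist's pose just before it. camera_info takes no time and is no camera call; for the wrist camera it gives the pose at the moment of the call.
- manip.job_done(): hands the job in; it is judged then, once.
Trained networks look in the newest picture that a camera, given by its name, has taken for a name from the list of things; names that differ only in an ending like _2 or _b are one class to them, and where a whole thing is asked for, a point or a joint stands for the part that bears it (a point fixed in the world has none). Each returns a list of dicts, best first, with "confidence" (0 to 1); they miss things now and then, are a little off and sometimes report something else, mostly with a low value. They report only what shows in the picture. A call takes as long as a camera call.
- finder.search_frame(target, camera): "uv" ([column, row] in pixels, amid what is visible of it).
- finder.silhouettes(target, camera): "mask" (480x640 bool, what is visible of it) and "uv" ([column, row] in pixels, amid what is visible of it).
- finder.spot_point(target, camera): "uv" ([column, row] in pixels: a listed point, or the origin of a listed thing).
The state is a dict: "time_s": time; "q": joint angles; "qd": joint speeds; "joint_efforts": joint torques, N m; "eef_pos": TCP position; "orientation": TCP orientation; "contact_force": force on the tool from outside, world axes, zero at the start; "wrist_torque": the same for the moment, N m; "width": finger opening in m; "grip_force": force on a finger pad.
Only numpy, scipy, OpenCV 4.12 (cv2) and the standard library are available. Lean on these libraries where they do the work, as an engineer would, in place of code of your own. Each camera call takes 0.05 s, during which the arm holds its last target. There are 200 camera calls.

## Working session

There is one attempt and no reset: what is moved stays moved. The work goes in short steps, Python scripts to look and compute and a shell command to move; the robot and the scene stay as the last step left them, time stands still between calls to the robot, and variables do not carry over. Pictures are saved under pics/ and viewed, at most 10 in all, crops included, and the job is handed in when it is done.

```bash
mkdir -p pics
cat > h.py <<'E'
import numpy as np, cv2
from bench import monitor, eyes, manip, finder
from scipy.spatial.transform import Rotation as Ro
def cloud(cam, depth):
    i=eyes.camera_info(cam); v,u=np.mgrid[0:480,0:640]
    P=np.stack([(u-i['cx'])/i['fx']*depth,(v-i['cy'])/i['fy']*depth,depth],-1)
    return (P-np.array(i['t']))@np.array(i['R'])
def pix(cam,X):
    i=eyes.camera_info(cam); c=np.array(i['R'])@np.array(X)+i['t']
    return [i['fx']*c[0]/c[2]+i['cx'], i['fy']*c[1]/c[2]+i['cy']]
E
python3 - <<'E'
from h import *
s=monitor.read_state(); print(s['eef_pos'],s['orientation'],s['width'],manip.grip_point_offset)
print(Ro.from_rotvec(s['orientation']).as_matrix().round(2))
for c in ['scene','side']:
    p,d=eyes.capture(c); cv2.imwrite(f'pics/{c}0.png',p); W=cloud(c,d)
    i=eyes.camera_info(c); print(c,'campos',(-np.array(i['R']).T@i['t']).round(3))
    for n in ['board','pad','column','block','tin','brush','jar','chip0','chip1','chip2','chip3']:
        if n=='pad':
            for r in finder.spot_point(n,c)[:1]: print(n,np.round(r['uv']),r['confidence'])
            continue
        for r in finder.silhouettes(n,c)[:(4 if n=='chip0' else 1)]:
            m=r['mask']&(d>0); P=W[m]
            if len(P): 
                top=P[P[:,2]>np.percentile(P[:,2],60)]
                print(n,r['uv'],round(r['confidence'],2),m.sum(),'med',np.median(P,0).round(3),'top',np.median(top,0).round(3),'zmax',np.percentile(P[:,2],97).round(3))
                if n in('board','block','brush','column'):
                    T=P if n!='board' else P[abs(P[:,2]-.02)<.006]
                    if n=='block': T=P[P[:,2]>.045]
                    if len(T)>5: print('   rect',cv2.minAreaRect((T[:,:2]*1000).astype(np.float32)))
E
```

```text
[ 0.21867885 -0.47686024  0.2306593 ] [-3.06790575e+00 -6.69600938e-01  1.17199755e-04] 0.08561729828971384 0.0187
[[ 0.91  0.42 -0.  ]
 [ 0.42 -0.91  0.  ]
 [ 0.   -0.   -1.  ]]
scene campos [ 1.242 -0.182  0.874]
board [277.0, 248.7] 0.55 11886 med [ 0.594 -0.069  0.02 ] top [ 0.589 -0.067  0.022] zmax 0.023
   rect ((576.9165649414062, -44.17607116699219), (175.8070526123047, 429.6356506347656), 1.6066373586654663)
pad [289. 244.] 0.6
column [360.7, 220.6] 0.62 1596 med [0.592 0.1   0.063] top [0.578 0.105 0.068] zmax 0.071
   rect ((575.2413330078125, 113.02281188964844), (154.57412719726562, 63.63711929321289), 1.6679413318634033)
block [413.9, 201.2] 0.6 1171 med [0.542 0.253 0.016] top [0.532 0.257 0.052] zmax 0.055
   rect ((522.66552734375, 261.31427001953125), (23.184391021728516, 89.6553726196289), 84.09815216064453)
tin [205.6, 265.1] 0.62 737 med [ 0.62  -0.212  0.049] top [ 0.612 -0.213  0.051] zmax 0.053
jar [309.8, 294.6] 0.92 1187 med [ 0.733 -0.039  0.065] top [ 0.719 -0.037  0.075] zmax 0.077
chip0 [317.1, 237.1] 0.48 68 med [0.582 0.021 0.029] top [0.581 0.02  0.0
[... 1477 characters left out ...]
94, 186.3894500732422), 83.38867950439453)
jar [393.0, 237.4] 0.86 1364 med [ 0.706 -0.05   0.055] top [ 0.714 -0.037  0.075] zmax 0.077
chip0 [310.1, 291.0] 0.67 117 med [ 0.535 -0.076  0.027] top [ 0.535 -0.077  0.028] zmax 0.029
chip0 [335.8, 298.4] 0.65 125 med [ 0.565 -0.107  0.028] top [ 0.565 -0.107  0.029] zmax 0.032
chip0 [316.0, 242.3] 0.65 106 med [0.576 0.021 0.028] top [0.577 0.021 0.03 ] zmax 0.031
chip1 [310.1, 291.0] 0.67 117 med [ 0.535 -0.076  0.027] top [ 0.535 -0.077  0.028] zmax 0.029
chip2 [310.1, 291.0] 0.67 117 med [ 0.535 -0.076  0.027] top [ 0.535 -0.077  0.028] zmax 0.029
chip3 [310.1, 291.0] 0.67 117 med [ 0.535 -0.076  0.027] top [ 0.535 -0.077  0.028] zmax 0.029
```

View pics/scene0.png

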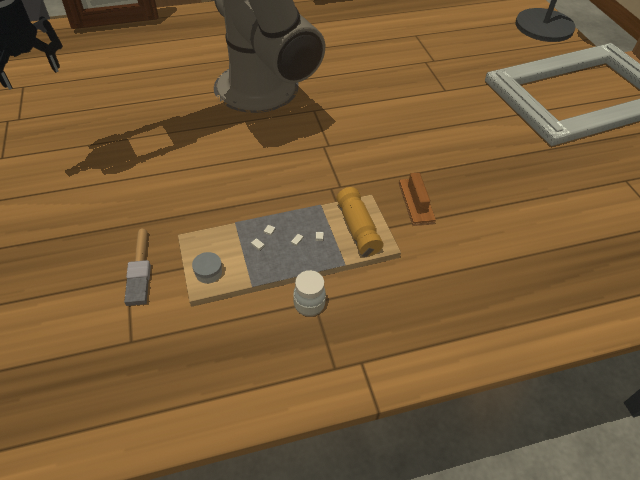

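View pics/side0.png

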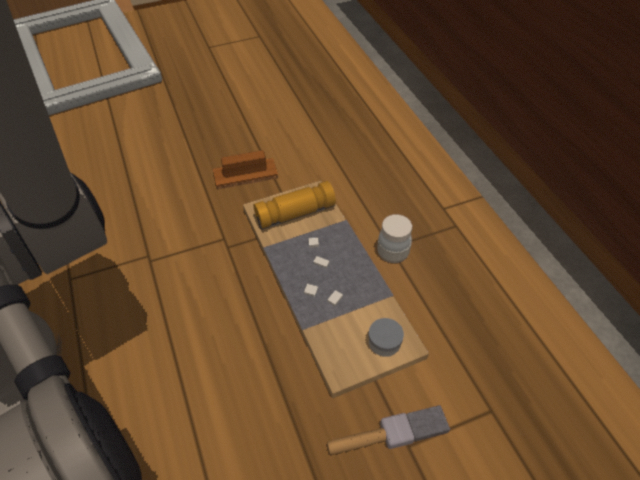

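Run:
```python
import cv2,numpy as np
a=cv2.imread('pics/scene0.png')[180:270,325:405]; b=cv2.imread('pics/side0.png')[175:240,240:345]
a=cv2.resize(a,None,fx=6,fy=6,interpolation=cv2.INTER_CUBIC)[:540,:400+80]; b=cv2.resize(b,(320,198),interpolation=cv2.INTER_CUBIC)
o=np.zeros((540,800,3),np.uint8); o[:,:480]=a; o[:198,480:]=b; cv2.imwrite('pics/z1.png',o)
```

```text
(no output)
```

View pics/z1.png

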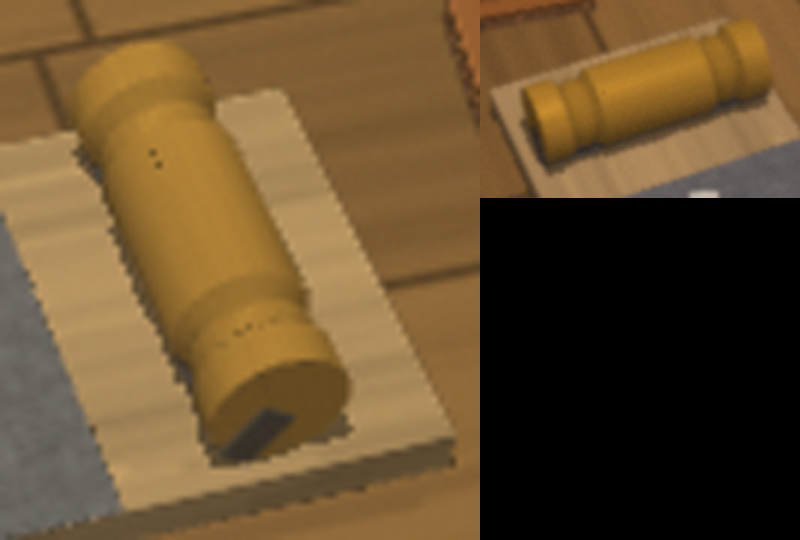

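```bash
cat > strap.py <<'E'
from h import *
def face(c,p,C,n,up=np.array([0,0,1.])):
    # rectify end face with centre C, outward normal n, into 200px image (+-30 mm); right = -y-ish
    e=np.cross(n,up); g=np.linspace(-.03,.03,240); out=np.zeros((240,240,2),np.float32)
    for r in range(240):
        for k in range(240): out[r,k]=pix(c,C+e*g[k]-up*g[r])
    return cv2.remap(p,out,None,cv2.INTER_CUBIC)
E
python3 - <<'E'
from strap import *
# column position from depth, side view and scene view
for c in ['scene','side']:
    p,d=eyes.capture(c); W=cloud(c,d); m=finder.silhouettes('column',c)[0]['mask']&(d>0)
    P=W[m]; P=P[(P[:,2]>.05)&(P[:,2]<.08)]
    from scipy.optimize import least_squares
    a=np.median(P,0)
    f=lambda q:np.sort(abs(np.hypot((P[:,1]-q[0]-np.tan(q[1])*(P[:,0]-.576))*np.cos(q[1]),P[:,2]-.045)-.025))[:int(len(P)*.8)]
    # only where radius is full (ends / middle): robust
    s=least_squares(f,[a[1],-0.0],loss='soft_l1',f_scale=.002); print(c,s.x,s.cost,'x range',np.percentile(P[:,0],[1,99]))
p,d=eyes.capture('scene')
th=np.deg2rad(1.6); bx=np.array([np.cos(th),np.sin(th),0])
C=np.array([.576,.103,.045])+.075*bx
im=face('scene',p,C,bx); im=cv2.resize(im,(480,480)); 
cv2.circle(im,(240,240),200,(0,0,255),1); cv2.imwrite('pics/f1.png',im)
E
```

```text
scene [0.10700143 0.02808655] 0.001022768388596392 x range [0.50213551 0.65023348]
side [0.10868893 0.02545793] 0.0011969525562851625 x range [0.49798808 0.64672175]Traceback (most recent call last):
  File "<stdin>", line 14, in <module>
  File "strap.py", line 6, in face
    for k in range(240): out[r,k]=pix(c,C+e*g[k]-up*g[r])
                                  ~~~^^^^^^^^^^^^^^^^^^^^
  File "h.py", line 9, in pix
    i=eyes.camera_info(cam); c=np.array(i['R'])@np.array(X)+i['t']
ValueError: time passes only in moves, steps and waits
```

```bash
cat > h.py <<'E'
import numpy as np, cv2
from bench import monitor, eyes, manip, finder
from scipy.spatial.transform import Rotation as Ro
def cloud(cam, depth):
    i=eyes.camera_info(cam); v,u=np.mgrid[0:480,0:640]
    P=np.stack([(u-i['cx'])/i['fx']*depth,(v-i['cy'])/i['fy']*depth,depth],-1)
    return (P-np.array(i['t']))@np.array(i['R'])
def pix(cam,X):
    i=eyes.camera_info(cam); c=np.asarray(X)@np.array(i['R']).T+i['t']
    return np.stack([i['fx']*c[...,0]/c[...,2]+i['cx'], i['fy']*c[...,1]/c[...,2]+i['cy']],-1)
E
cat > strap.py <<'E'
from h import *
def face(c,p,C,n,up=np.array([0,0,1.])):
    e=np.cross(n,up); g=np.linspace(-.03,.03,480)
    X=C+e*g[None,:,None]-up*g[:,None,None]
    return cv2.remap(p,pix(c,X).astype(np.float32),None,cv2.INTER_CUBIC)
E
python3 - <<'E'
from strap import *
p=cv2.imread('pics/scene0.png')
th=np.deg2rad(1.6); bx=np.array([np.cos(th),np.sin(th),0])
C=np.array([.576,.1075,.045])+.075*bx
im=face('scene',p,C,bx)
cv2.circle(im,(240,240),200,(0,0,255),1); cv2.imwrite('pics/f1.png',im)
E
```

```text
(no output)
```

View pics/f1.png

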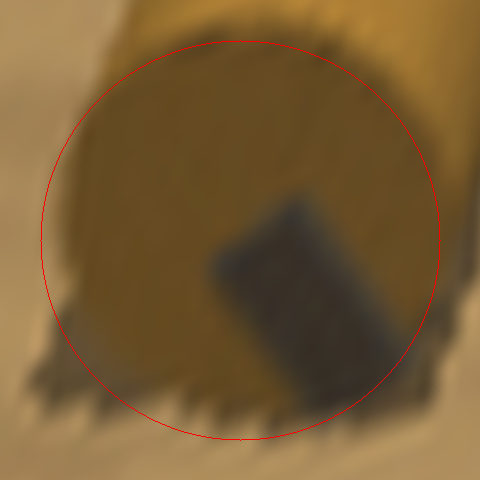

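```bash
python3 -m inch '{"dp":[[0,0,0],[0,0,0],[0,0,0],[0,0,0],[0,0,0],[0.09,-0.31,0],[0.09,-0.31,0],[0.09,-0.31,0]],"roll":[0.0536,0.0536,0.0536,0.0536,0.0536,0,0,0]}' 1
python3 -m inch '{"dp":[[0.09,-0.31,0],[0.09,-0.31,0],[0.09,-0.31,0],[0.09,-0.31,0],[0.09,-0.31,0],[0.09,-0.31,0],[0.09,-0.31,0],[0.09,-0.31,0]],"roll":[0,0,0,0,0,0,0,0]}'
python3 -m inch '{"dp":[[0.09,-0.31,0],[0.09,-0.31,0],[0.09,-0.31,0],[0.09,-0.31,0],[0.09,-0.31,0],[0.09,-0.31,0],[0.09,-0.31,0],[0,0,0]],"roll":[0,0,0,0,0,0,0,0]}'
```

```text
time_s: 2.12
eef_pos: [0.2629, -0.3686, 0.231]
orientation: [-3.137, 0.169, 0.0]
contact_force: [0.6, 0.1, 0.0]
width: 0.0853
grip_force: 0.0
time_s: 2.78
eef_pos: [0.3806, -0.0811, 0.2316]
orientation: [3.137, -0.167, 0.001]
contact_force: [0.3, -0.8, -0.3]
width: 0.0855
grip_force: 0.0
time_s: 3.45
eef_pos: [0.4846, 0.1734, 0.231]
orientation: [-3.135, 0.159, -0.002]
contact_force: [-1.8, -0.8, -0.1]
width: 0.0857
grip_force: 0.0
```

```bash
cat > blk.py <<'E'
from h import *
p,d=eyes.capture('wrist'); W=cloud('wrist',d); cv2.imwrite('pics/w1.png',p)
s=monitor.read_state(); print(s['eef_pos'],Ro.from_rotvec(s['orientation']).as_matrix().round(3).tolist())
r=finder.silhouettes('block','wrist')
for k in r[:2]:
    P=W[k['mask']&(d>0)]; print(k['confidence'],k['uv'],len(P),'zpct',np.percentile(P[:,2],[2,30,98]).round(4))
    for lo,hi in((.045,.07),(-.01,.07)):
        T=P[(P[:,2]>lo)&(P[:,2]<hi)]
        if len(T)>20: print(lo,cv2.minAreaRect((T[:,:2]*1000).astype(np.float32)),np.median(T,0))
E
python3 blk.py
```

```text
[0.48358103 0.17082904 0.23077607] [[0.995, -0.102, -0.0], [-0.102, -0.995, 0.0], [-0.0, -0.0, -1.0]]
0.74 [235.8, 173.8] 6027 zpct [0.0005 0.0139 0.0548]
0.045 ((516.6566162109375, 260.1158447265625), (24.458444595336914, 89.99464416503906), 82.68704223632812) [0.52000529 0.2582925  0.05347217]
-0.01 ((514.9276733398438, 262.69580078125), (56.47649383544922, 135.4405975341797), 82.86222839355469) [0.52537336 0.2517935  0.01534733]
```

View pics/w1.png

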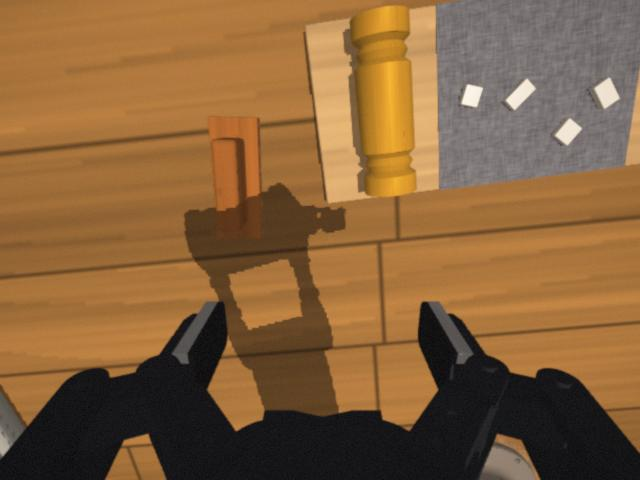

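```bash
python3 -m inch '{"dp":[[0.066,-0.256,0],[0.066,-0.256,0],[0.066,-0.256,0],[0,0,0.3],[0,0,0.3],[0,0,0.3],[0,0,0],[0,0,0]],"roll":[0.0122,0,0,0,0,0,0,0]}' 1; python3 blk.py
```

```text
time_s: 4.22
eef_pos: [0.5171, 0.255, 0.1226]
orientation: [3.133, -0.207, -0.006]
contact_force: [0.1, 0.6, 1.0]
width: 0.0851
grip_force: 0.0
[0.51860371 0.25568545 0.12465154] [[0.991, -0.131, 0.001], [-0.131, -0.991, -0.0], [0.001, -0.0, -1.0]]
0.56 [310.1, 222.2] 10183 zpct [0.0148 0.0164 0.0572]
0.045 ((520.6104125976562, 264.06585693359375), (23.80412483215332, 89.47740173339844), 82.67835998535156) [0.52598611 0.26319372 0.05600411]
-0.01 ((514.988037109375, 265.5660400390625), (51.834598541259766, 142.4483184814453), 82.56788635253906) [0.53513239 0.26096856 0.01722564]
```

```bash
python3 -m inch '{"dp":[[0,-0.054,0],[0,0,0.2],[0,0,0.25],[0,0,0.25],[0,0,0.17],[0,0,0],[0,0,0],[0,0,0]],"roll":[0,0,0,0,0,0,0,0]}' 1
python3 -m inch '{"dp":[[0,0,0],[0,0,0],[0,0,0],[0,0,0],[0,0,0],[0,0,0],[0,0,0],[0,0,0]],"roll":[0,0,0,0,0,0,0,0]}' -1 100
```

```text
time_s: 4.98
eef_pos: [0.5205, 0.2637, 0.0213]
orientation: [-3.133, 0.205, -0.006]
contact_force: [-0.4, 0.0, 0.2]
width: 0.0853
grip_force: 0.0
time_s: 5.65
eef_pos: [0.5192, 0.2631, 0.0195]
orientation: [-3.135, 0.205, -0.002]
contact_force: [-1.2, -0.3, 5.6]
width: 0.0226
grip_force: 98.4
```

```bash
python3 -m inch '{"dp":[[0,0,-0.25],[0,0,-0.3],[0,0,-0.3],[0,0,-0.1],[0,0,0],[0,0,0],[0,0,0],[0,0,0]],"roll":[0,-0.0618,-0.0618,-0.0618,-0.0618,-0.0618,-0.0618,-0.0618]}' -1 100
python3 -m inch '{"dp":[[0,0,0],[0,0,0],[0,0,0],[0,0,0],[0,0,0],[0,0,0],[0,0,0],[0,0,0]],"roll":[-0.0618,-0.0618,-0.0618,-0.0618,-0.0618,-0.0618,-0.0618,0]}'
python3 -m inch '{"dp":[[-0.3,0.1,0],[-0.309,0.11,0],[-0.309,0.11,0],[-0.309,0.11,0],[-0.309,0.11,0],[-0.309,0.1,0],[-0.309,0.1,0],[-0.309,0.1,0]],"roll":[0,0,0,0,0,0,0,0]}'
python3 -m inch '{"dp":[[-0.309,0,0],[-0.309,0,0],[0,0,0],[0,0,0],[0,0,0],[0,0,0],[0,0,0],[0,0,0]],"roll":[0,0,0,0,0,0,0,0]}'
python3 - <<'E'
from h import *
s=monitor.read_state(); print(s['eef_pos'],s['width'],Ro.from_rotvec(s['orientation']).as_matrix().round(3).tolist())
p,d=eyes.capture('scene'); cv2.imwrite('pics/s2.png',p[150:330,140:460]); W=cloud('scene',d)
for n in('block',):
    for r in finder.silhouettes(n,'scene')[:1]:
        P=W[r['mask']&(d>0)]; print(n,np.percentile(P,[2,50,98],0).round(3))
E
```

```text
time_s: 6.32
eef_pos: [0.5183, 0.2628, 0.1324]
orientation: [2.929, 1.137, -0.002]
contact_force: [0.5, -0.3, -1.8]
width: 0.0228
grip_force: 98.1
time_s: 6.98
eef_pos: [0.5183, 0.2628, 0.1322]
orientation: [-2.184, -2.258, 0.002]
contact_force: [0.3, 0.1, -2.2]
width: 0.0231
grip_force: 98.1
time_s: 7.65
eef_pos: [0.6281, -0.0314, 0.1324]
orientation: [-2.193, -2.248, 0.001]
contact_force: [1.1, 0.7, -0.9]
width: 0.0226
grip_force: 98.2
time_s: 8.32
eef_pos: [0.6303, -0.1023, 0.133]
orientation: [-2.188, -2.255, -0.0]
contact_force: [0.6, 0.5, -1.4]
width: 0.0228
grip_force: 98.3
[ 0.63028262 -0.10229385  0.1329722 ] 0.022825183254043275 [[-0.03, 1.0, -0.0], [1.0, 0.03, 0.0], [0.0, -0.0, -1.0]]
block [[ 0.61  -0.166  0.113]
 [ 0.644 -0.117  0.128]
 [ 0.659 -0.042  0.169]]
```

```bash
python3 -m inch '{"dp":[[-0.025,0,0.2],[0,0,0.25],[0,0,0.2],[0,0,0.1],[0,0,0.021],[0,0,0],[0,0,0],[0,0,0]],"roll":[0,0,0,0,0,0,0,0]}'
```

```text
time_s: 9.08
eef_pos: [0.631, -0.1068, 0.0413]
orientation: [2.188, 2.252, 0.001]
contact_force: [0.4, -0.2, -1.7]
width: 0.0229
grip_force: 100.4
```

```bash
python3 -m inch '{"dp":[[0,0,0.012],[0,-0.05,0],[0,-0.1,0],[0,-0.1,0],[0,-0.1,0],[0,-0.1,0],[0,-0.1,0],[0,-0.1,0]],"roll":[0,0,0,0,0,0,0,0]}'
python3 -m inch '{"dp":[[0,-0.1,0],[0,-0.1,0],[0,-0.1,0],[0,-0.1,0],[0,-0.1,0],[0,-0.1,0],[0,-0.05,0],[0,0,0]],"roll":[0,0,0,0,0,0,0,0]}'
python3 -m inch '{"dp":[[0,0,-0.1],[0,0,-0.2],[0,0,-0.2],[0.2,0,0],[0.2,0.2,0],[0.25,0.3,0],[0.2,0.3,0],[0,0.3,0]],"roll":[0,0,0,0,0,0,0,0]}'
python3 - <<'E'
from h import *
for c in['side']:
    p,d=eyes.capture(c); W=cloud(c,d); cv2.imwrite('pics/s3.png',cv2.resize(p[150:400,200:460],None,fx=2,fy=2))
    for r in finder.silhouettes('chip0',c): 
        P=W[r['mask']&(d>0)]; print(round(r['confidence'],2),np.round(r['uv']),np.median(P,0).round(3) if len(P) else 0)
E
```

```text
time_s: 9.75
eef_pos: [0.5514, -0.109, 0.0393]
orientation: [2.189, 2.253, 0.0]
contact_force: [0.8, -0.6, -2.2]
width: 0.0227
grip_force: 100.4
time_s: 10.42
eef_pos: [0.4731, -0.1111, 0.0392]
orientation: [-2.189, -2.252, 0.001]
contact_force: [-0.8, 0.5, -2.1]
width: 0.0226
grip_force: 100.4
time_s: 11.08
eef_pos: [0.5994, -0.0052, 0.0995]
orientation: [-2.185, -2.257, -0.002]
contact_force: [-0.4, -0.4, -1.6]
width: 0.0232
grip_force: 100.4
0.58 [387. 337.] [ 0.605 -0.216  0.049]
0.54 [268. 329.] [ 0.443 -0.108  0.008]
0.4 [316. 241.] [0.577 0.021 0.028]
```

View pics/s3.png

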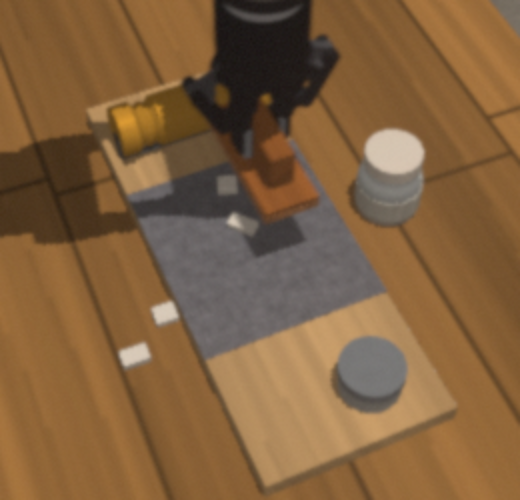

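```bash
python3 -m inch '{"dp":[[0,0.2,0],[0,0,0],[0,0,0.2],[0,0,0.2],[0,0,0.1],[0,0,0],[0,0,0],[0,0,0]],"roll":[0,0,0,0,0,0,0,0]}'
python3 -m inch '{"dp":[[0,-0.05,0],[0,-0.1,0],[0,-0.1,0],[0,-0.1,0],[0,-0.1,0],[0,-0.1,0],[0,-0.1,0],[0,-0.1,0]],"roll":[0,0,0,0,0,0,0,0]}'
python3 -m inch '{"dp":[[0,-0.1,0],[0,-0.1,0],[0,-0.1,0],[0,-0.1,0],[0,-0.1,0],[0,-0.05,0],[0,0,0],[0,0,0]],"roll":[0,0,0,0,0,0,0,0]}'
python3 -m inch '{"dp":[[0,0,-0.1],[0,0,-0.25],[0,0,-0.25],[0,0,-0.25],[0,0,0],[0,0,0],[0,0,0],[0,0,0]],"roll":[0,0,0,0,0,0,0,0]}'
cat > look.py <<'E'
from strap import *
import sys
s=monitor.read_state(); print(s['eef_pos'],s['time_s'])
for c in['side','scene']:
    p,d=eyes.capture(c); W=cloud(c,d); cv2.imwrite(f'pics/{sys.argv[1]}_{c}.png',p)
    for n in('chip0','column','block'):
      for r in finder.silhouettes(n,c)[:6 if n=='chip0' else 1]: 
        P=W[r['mask']&(d>0)]; print(c,n,round(r['confidence'],2),np.round(r['uv']),np.median(P,0).round(3) if len(P) else 0)
E
python3 look.py a
```

```text
time_s: 11.85
eef_pos: [0.6221, -0.0093, 0.0391]
orientation: [2.189, 2.253, 0.0]
contact_force: [-0.5, -0.5, -2.0]
width: 0.0227
grip_force: 104.0
time_s: 12.52
eef_pos: [0.5312, -0.0118, 0.0391]
orientation: [2.189, 2.253, 0.0]
contact_force: [0.4, 0.9, -1.6]
width: 0.0224
grip_force: 103.8
time_s: 13.18
eef_pos: [0.4666, -0.0138, 0.0393]
orientation: [2.189, 2.252, 0.001]
contact_force: [0.0, 0.6, -1.4]
width: 0.0228
grip_force: 103.8
time_s: 13.85
eef_pos: [0.4656, -0.0135, 0.1397]
orientation: [-2.188, -2.252, 0.002]
contact_force: [-0.2, -0.6, -2.0]
width: 0.023
grip_force: 103.8
[ 0.46559565 -0.01349011  0.1397033 ] 13.85
side chip0 0.5 [267. 328.] [ 0.442 -0.107  0.007]
side column 0.56 [305. 200.] [0.594 0.09  0.059]
side block 0.85 [262. 247.] [ 0.465 -0.056  0.137]
scene chip0 0.63 [309. 295.] [ 0.733 -0.04   0.066]
scene chip0 0.45 [246. 207.] [ 0.448 -0.107  0.008]
scene chip0 0.4 [288. 208.] [ 0.467 -0.022  0.006]
scene chip0 0.4 [301. 202.] [0.458 0.015 0.008]
scene column 0.92 [361. 222.] [0.592 0.1   0.063]
scene block 0.92 [280. 164.] [ 0.48  -0.031  0.137]
```

```bash
python3 -m inch '{"dp":[[0.275,0.192,0],[0.275,0.192,0],[0.275,0.192,0],[0.275,0.192,0],[0.275,0.192,0],[0,0,0],[0,0,0.15],[0,0,0.2]],"roll":[0,0,0,0,0,0,0,0]}'
python3 -m inch '{"dp":[[0,0,0],[0,0,0],[0,0,0.02],[0,0,0.01],[0,0,0.01],[0,0,0],[0,0,0],[0,0,0]],"roll":[0,0,0,0,0,0,0,0]}'
```

```text
time_s: 14.92
eef_pos: [0.5782, 0.1558, 0.0999]
orientation: [2.185, 2.253, 0.006]
contact_force: [0.2, -0.1, -2.1]
width: 0.0229
grip_force: 103.5
time_s: 15.58
eef_pos: [0.5768, 0.1546, 0.0946]
orientation: [2.189, 2.253, 0.001]
contact_force: [-0.1, 0.1, -2.6]
width: 0.0229
grip_force: 103.5
```

Run:
```python
from strap import *
s=monitor.read_state(); print(s['eef_pos'],s['contact_force'],Ro.from_rotvec(s['orientation']).as_matrix().round(3).tolist())
p,d=eyes.capture('scene'); cv2.imwrite('pics/roll0.png',p); W=cloud('scene',d)
for n in('column','block'):
    r=finder.silhouettes(n,'scene')[0];P=W[r['mask']&(d>0)];print(n,np.percentile(P,[2,50,98],0).round(3).tolist())
```

```text
[0.57679928 0.15461653 0.09456248] [-0.05908372  0.0570628  -2.56159898] [[-0.029, 1.0, 0.001], [1.0, 0.029, 0.0], [0.0, 0.001, -1.0]]
column [[0.502, 0.082, 0.025], [0.61, 0.097, 0.06], [0.651, 0.128, 0.072]]
block [[0.563, 0.088, 0.077], [0.591, 0.13, 0.091], [0.606, 0.213, 0.131]]
```

```bash
python3 -m inch '{"dp":[[0,0,0.01],[0,0,0.01],[0,0,0.01],[0,0,0.008],[0,0,0],[0,0,0],[0,0,0],[0,0,0]],"roll":[0,0,0,0,0,0,0,0]}'
```

```text
time_s: 16.4
eef_pos: [0.5766, 0.1546, 0.0896]
orientation: [2.189, 2.253, -0.0]
contact_force: [1.2, -0.1, -1.7]
width: 0.0229
grip_force: 103.5
```

```bash
python3 -m inch '{"dp":[[0,0,0.006],[0,0,0],[0,0,0],[0,0,0],[0,0,0],[0,0,0],[0,0,0],[0,0,0]],"roll":[0,0,0,0,0,0,0,0]}'
```

```text
time_s: 17.07
eef_pos: [0.5766, 0.1546, 0.0889]
orientation: [2.189, 2.253, 0.0]
contact_force: [-0.1, 0.1, -2.4]
width: 0.0229
grip_force: 103.5
```

```bash
python3 -m inch '{"dp":[[0,0,0.005],[0,0,0],[0,0,0],[0,0,0],[0,0,0],[0,0,0],[0,0,0],[0,0,0]],"roll":[0,0,0,0,0,0,0,0]}';python3 -m inch '{"dp":[[0,0,0.004],[0,0,0],[0,0,0],[0,0,0],[0,0,0],[0,0,0],[0,0,0],[0,0,0]],"roll":[0,0,0,0,0,0,0,0]}'
```

```text
time_s: 17.73
eef_pos: [0.5766, 0.1546, 0.0882]
orientation: [2.189, 2.253, -0.0]
contact_force: [0.0, -0.3, -2.0]
width: 0.023
grip_force: 103.5
time_s: 18.4
eef_pos: [0.5767, 0.1546, 0.0879]
orientation: [2.189, 2.253, 0.0]
contact_force: [-0.0, -0.7, 2.2]
width: 0.0231
grip_force: 104.4
```

```bash
python3 -m inch '{"dp":[[0,0,0.006],[0,0,0],[-0.02,0,0],[-0.04,0,0],[-0.05,0,0],[-0.05,0,0],[-0.03,0,0],[-0.01,0,0]],"roll":[0,0,0,0,0,0,0,0]}'
python3 -m inch '{"dp":[[0,0,0],[-0.02,0,0],[-0.05,0,0],[-0.05,0,0],[-0.04,0,0],[-0.03,0,0],[-0.01,0,0],[0,0,0]],"roll":[0,0,0,0,0,0,0,0]}'
cat > col.py <<'E'
from strap import *
from scipy.optimize import least_squares
import sys
s=monitor.read_state(); print(s['eef_pos'],s['contact_force'])
p,d=eyes.capture('scene'); cv2.imwrite(f'pics/{sys.argv[1]}.png',p); W=cloud('scene',d)
m=finder.silhouettes('column','scene')[0]['mask']&(d>0); P=W[m]; P=P[(P[:,2]>.045)&(P[:,2]<.075)]
f=lambda q:np.sort(abs(np.hypot((P[:,1]-q[0]-np.tan(q[1])*(P[:,0]-.576))*np.cos(q[1]),P[:,2]-.045)-.025))[:int(len(P)*.8)]
q=least_squares(f,[np.median(P[:,1]),0.02],loss='soft_l1',f_scale=.002).x; print('col',q,np.percentile(P[:,0],[1,99]))
b=np.array([np.cos(.028),np.sin(.028),0]); C=np.array([.576,q[0],.045])+.075*b
cv2.imwrite(f'pics/{sys.argv[1]}f.png',face('scene',p,C,b))
g=cv2.cvtColor(face('scene',p,C,b),cv2.COLOR_BGR2HSV); v,u=np.mgrid[0:480,0:480]
k=((u-240)**2+(v-240)**2<175**2)&(g[...,1]<110)
if k.sum()>500: # direction of strap: principal axis, signed away from centre
    X=np.c_[u[k]-240,240-v[k]].astype(float); c=X.mean(0); w=np.linalg.svd(X-c,full_matrices=0)[2][0]; w*=np.sign(w@c)
    print('strap px',k.sum(),'centroid',c,'angle from up towards -y deg',np.degrees(np.arctan2(w[0],w[1])),'from centroid',np.degrees(np.arctan2(c[0],c[1])))
E
python3 col.py r1
```

```text
time_s: 19.07
eef_pos: [0.5775, 0.1301, 0.0878]
orientation: [2.189, 2.252, 0.0]
contact_force: [-2.5, 0.6, 6.5]
width: 0.0228
grip_force: 105.2
time_s: 19.73
eef_pos: [0.5781, 0.1062, 0.0879]
orientation: [2.189, 2.252, 0.0]
contact_force: [-2.5, 0.4, 8.1]
width: 0.0226
grip_force: 105.2
[0.57809246 0.10620777 0.08791786] [-2.45705085  0.38440612  8.05799198]
col [0.08418342 0.02439921] [0.50292075 0.65149637]
strap px 19774 centroid [-15.34186305 -78.19601497] angle from up towards -y deg -160.0638965028605 from centroid -168.8997072981059
```

```bash
python3 -m inch '{"dp":[[-0.03,0,0],[-0.06,0,0],[-0.08,0,0],[-0.08,0,0],[-0.08,0,0],[-0.08,0,0],[-0.08,0,0],[-0.08,0,0]],"roll":[0,0,0,0,0,0,0,0]}'
python3 -m inch '{"dp":[[-0.08,0,0],[-0.08,0,0],[-0.08,0,0],[-0.08,0,0],[-0.08,0,0],[-0.06,0,0],[-0.04,0,0],[-0.02,0,0]],"roll":[0,0,0,0,0,0,0,0]}'
python3 -m inch '{"dp":[[0,0,0],[-0.03,0,0],[-0.02,0,0],[-0.01,0,0],[0,0,0],[0,0,0],[0,0,0],[0,0,0]],"roll":[0,0,0,0,0,0,0,0]}'
python3 col.py r2
```

```text
time_s: 20.5
eef_pos: [0.58, 0.0379, 0.0879]
orientation: [2.189, 2.253, 0.001]
contact_force: [-3.0, -0.2, 6.5]
width: 0.0226
grip_force: 105.4
time_s: 21.17
eef_pos: [0.5817, -0.0248, 0.0878]
orientation: [2.19, 2.253, 0.0]
contact_force: [-2.4, 0.7, 7.9]
width: 0.0227
grip_force: 105.3
time_s: 21.83
eef_pos: [0.5819, -0.0313, 0.0878]
orientation: [2.189, 2.253, 0.0]
contact_force: [-1.0, -0.3, 7.9]
width: 0.0224
grip_force: 105.3
[ 0.58192721 -0.03127967  0.08780356] [-0.98854794 -0.25803038  7.85966743]
col [0.0135429  0.04015137] [0.50465784 0.65463861]
strap px 19770 centroid [-7.25118867 80.61117855] angle from up towards -y deg -0.06079358119598192 from centroid -5.1400730648297115
```

```bash
python3 -m inch '{"dp":[[0,0,-0.01],[0,0,-0.02],[0,0,-0.05],[0,0,-0.1],[0,0,-0.2],[0,0,-0.3],[0,0,-0.3],[0,0,0]],"roll":[0,0,0,0,0,0,0,0]}'
python3 -m inch '{"dp":[[0.3,-0.1,0],[0.3,-0.2,0],[0.3,-0.2,0],[0.3,-0.2,0],[0.3,-0.2,0],[0,0,0],[0,0,0],[0,0,0]],"roll":[0,0,0,0,0,0,0,0]}'
cat > top.py <<'E'
from strap import *
import sys
for c in['scene','side']:
    p,d=eyes.capture(c); cv2.imwrite(f'pics/{sys.argv[1]}_{c}.png',p); W=cloud(c,d)
    r=finder.silhouettes('column',c)[0]; m=cv2.dilate(r['mask'].astype(np.uint8),np.ones((5,5)))>0
    h=cv2.cvtColor(p,cv2.COLOR_BGR2HSV)
    for lo in(70,100):
      k=m&(h[...,1]<lo)&(d>0)&(W[...,2]>.055)&(W[...,2]<.08); P=W[k]
      if len(P)<10: print(c,'few');continue
      l=np.polyfit(P[:,0]-.576,P[:,1],1); print(c,lo,len(P),'strap y at .576, slope',l[::-1].round(4), 'z',np.median(P[:,2]).round(4))
    P=W[r['mask']&(d>0)];print(np.percentile(P,[1,50,99],0).round(3).tolist())
E
python3 col.py r3; python3 top.py t3
```

```text
time_s: 22.6
eef_pos: [0.5855, -0.0318, 0.2125]
orientation: [2.181, 2.246, 0.012]
contact_force: [1.9, -0.4, -0.5]
width: 0.0229
grip_force: 104.0
time_s: 23.27
eef_pos: [0.4728, 0.1404, 0.2048]
orientation: [2.187, 2.254, 0.001]
contact_force: [-0.2, -0.3, -2.7]
width: 0.0228
grip_force: 103.7
[0.47279855 0.14036445 0.20476991] [-0.18431098 -0.29616795 -2.72938041]
col [0.01396792 0.03008904] [0.50289438 0.65374117]
strap px 20016 centroid [-3.48191447 80.64103717] angle from up towards -y deg -0.019286314984049226 from centroid -2.4723784749224484
scene 70 404 strap y at .576, slope [0.014  0.0255] z 0.0708
scene 100 423 strap y at .576, slope [0.0141 0.0277] z 0.0707
[[0.502, -0.011, 0.021], [0.596, 0.009, 0.063], [0.654, 0.045, 0.073]]
side 70 403 strap y at .576, slope [0.0152 0.0268] z 0.0709
side 100 481 strap y at .576, slope [0.0154 0.0274] z 0.0709
[[0.499, -0.011, 0.028], [0.57, 0.001, 0.063], [0.649, 0.031, 0.073]]
```

```bash
python3 -m inch '{"dp":[[0.3,0,0],[0.3,0,0],[0.3,0,0],[0.3,0,0],[0.05,0,0.1],[0,0,0.25],[0,0,0.3],[0,0,0.3]],"roll":[0,0,0,0,0,0,0,0]}'
python3 -m inch '{"dp":[[0,0,0.3],[0,0,0.2],[0,0,0.05],[0,0,0.02],[0,0,0],[0,0,0],[0,0,0],[0,0,0]],"roll":[0,0,0,0,0,0,0,0]}'
```

```text
time_s: 24.23
eef_pos: [0.4688, 0.2904, 0.0898]
orientation: [2.188, 2.253, 0.003]
contact_force: [-0.2, 0.8, -2.2]
width: 0.023
grip_force: 103.8
time_s: 24.9
eef_pos: [0.4691, 0.2906, 0.0238]
orientation: [2.188, 2.253, 0.004]
contact_force: [-0.1, 0.9, -1.9]
width: 0.0229
grip_force: 103.7
```

View pics/t3_side.png

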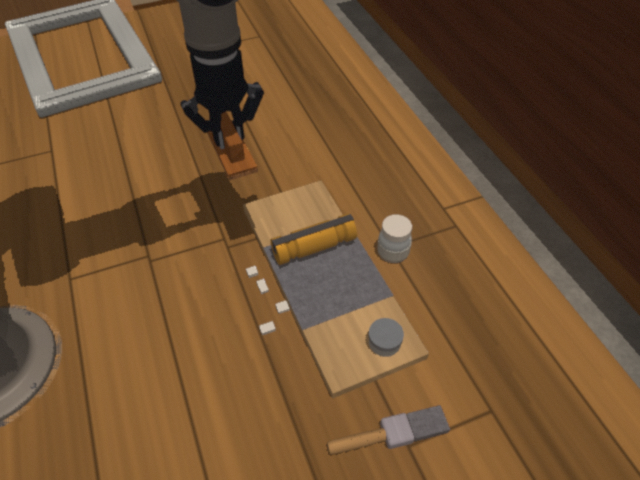

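```bash
python3 -m inch '{"dp":[[0,0,0.015],[0,0,0.012],[0,0,0.009],[0,0,0.006],[0,0,0],[0,0,0],[0,0,0],[0,0,0]],"roll":[0,0,0,0,0,0,0,0]}'
```

```text
time_s: 25.57
eef_pos: [0.4683, 0.2903, 0.0181]
orientation: [2.189, 2.253, 0.001]
contact_force: [-2.1, -1.7, 7.3]
width: 0.0227
grip_force: 105.0
```

Block is on the bench; release and retreat.

```bash
python3 -m inch '{"dp":[[0,0,0],[0,0,0],[0,0,0],[0,0,0],[0,0,0],[0,0,0],[0,0,0],[0,0,0]],"roll":[0,0,0,0,0,0,0,0]}' 1
python3 -m inch '{"dp":[[0,0,-0.05],[0,0,-0.15],[0,0,-0.3],[0,0,-0.3],[0,0,-0.3],[0,0,-0.3],[0,0,0],[0,0,0]],"roll":[0,0,0,0,0,0,0,0]}'
python3 look.py e; python3 top.py t4; python3 blk.py
```

```text
time_s: 26.23
eef_pos: [0.4682, 0.2902, 0.0171]
orientation: [2.189, 2.253, -0.0]
contact_force: [-0.3, -0.6, -0.0]
width: 0.0854
grip_force: 0.0
time_s: 26.9
eef_pos: [0.4692, 0.2907, 0.1879]
orientation: [2.187, 2.252, 0.008]
contact_force: [-0.5, -0.4, -0.9]
width: 0.0855
grip_force: 0.0
[0.4692133  0.29071    0.18794369] 26.9
side chip0 0.62 [253. 270.] [0.454 0.013 0.008]
side chip0 0.57 [283. 306.] [ 0.48  -0.077  0.006]
side chip0 0.44 [261. 290.] [ 0.462 -0.023  0.007]
side column 0.92 [314. 234.] [0.57  0.002 0.063]
side block 0.92 [220. 172.] [0.465 0.261 0.016]
scene chip0 0.46 [245. 207.] [ 0.449 -0.107  0.008]
scene chip0 0.43 [288. 207.] [ 0.467 -0.022  0.007]
scene column 0.65 [317. 230.] [0.596 0.009 0.064]
scene block 0.91 [417. 182.] [0.482 0.281 0.019]
scene 70 398 strap y at .576, slope [0.014  0.0264] z 0.0705
scene 100 419 strap y at .576, slope [0.0141 0.0268] z 0.0704
[[0.501, -0.012, 0.019], [0.596, 0.009, 0.064], [0.654, 0.038, 0.073]]
side 70 407 strap y at .576, slope [0.0153 0.0279] z 0.0706
side 100 480 strap y at .576, slope [0.0155 0.0278] z 0.0706
[[0.5, -0.012, 0.019], [0.571, 0.002, 0.063], [0.65, 0.067, 0.073]]
[0.46814762 0.29022494 0.18502477] [[-0.029, 1.0, -0.0], [1.0, 0.029, -0.0], [-0.0, -0.0, -1.0]]
0.59 [320.7, 204.3] 6788 zpct [0.0128 0.0143 0.0553]
0.045 ((469.2611999511719, 288.6250305175781), (24.022714614868164, 89.3585205078125), 1.74767005443573) [0.4691783  0.29252208 0.05396691]
-0.01 ((468.7541198730469, 288.46282958984375), (52.0393180847168, 130.0056610107422), 1.0423356294631958) [0.46899702 0.30078836 0.01507041]
0.28 [510.6, 464.1] 1561 zpct [0.0049 0.0212 0.0493]
0.045 ((711.3564453125, -9.81695556640625), (36.006141662597656, 9.167561531066895), 6.426586151123047) [ 0.71182498 -0.00943671  0.04743575]
-0.01 ((702.6471557617188, -21.13339614868164), (58.36249923706055, 25.131757736206055), 42.499271392822266) [ 0.70459896 -0.00912947  0.02917796]
```

View pics/t4_scene.png

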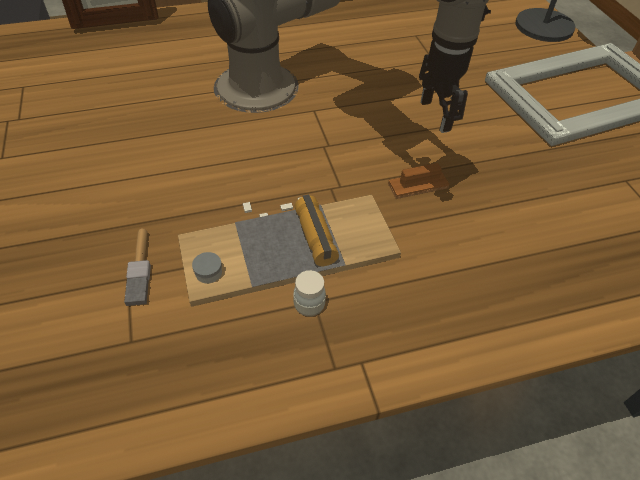

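The scene picture shows the column on the pad at (317,230) with its strap along the top, the chips on the bench, and the block standing clear of the board at (417,182).

```bash
python3 -c "
from bench import manip; print(manip.job_done())"
```

```text
the job is handed in; nothing more can be done
None
```

The job is handed in: all four chips are wiped onto the bench, the column rests on the felt pad with its strap facing up (within about 1° by my measurement), and the block stands on its sole on the bench, clear of the board.

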